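Knock a stuck tube adapter out of its holder

TASK

The square aluminium tube adapter is jammed in the pocket of the holder. Take the knock-out rod from its rest, find the access hole in the holder's back plate with its nose and press the rod in until its collar meets the plate, so that the adapter stands out at the front. Lay the rod back on its rest, then draw the adapter out and set it down gently on the rubber pad, without dropping it; leave the bottle, the dish and the lamp cap where they are.

Things in the scene. Friction and masses are not known exactly. Their poses are not given: they have to be found in the camera images.
- holder: Fixed grey holder, 58 (x) x 70 (y) x 86 mm high, on a foot plate 100 x 96 x 10 mm. Origin: centre of its underside. A square pocket, 33 mm wide, runs along its own y at height 62 mm: open at the front (y = -35 mm), closed at the rear (y = +35 mm) by the back plate, 72 mm wide, 8 mm thick. A spring plunger clamps the adapter from above; its button, at y = -26 mm, reaches 94 mm above the bench.
- back_centre (a point): Point on the pocket's axis at the outer face of the dark steel back plate, 62 mm above the bench. Axes as the holder's: the push goes along -y. The plate is clamped anywhere up to 12 mm to either side (along x), and its access hole, 14 mm in diameter, with it: the hole is at this height, but its x must be seen or felt. The adapter's solid back lies 9 to 14 mm behind this face.
- pocket_mouth (a point): Centre of the pocket's open mouth, on the holder's front face, 62 mm above the bench; 70 mm in -y from back_centre. Axes as the holder's; -y points out of the pocket.
- insert_mid (a point): Centre of the loose tube adapter: aluminium, 30 x 30 mm square, 56 mm long (own y), 0.11 kg, solid but for a 17 mm blind bore in its front (-y) end. It starts 0 to 5 mm deeper than the mouth. About 8 to 15 N (it varies) slides it; it stays where it is left. With the rod's collar on the plate it stands 34 mm out of the mouth, 22 mm still held in the pocket.
- rod_grip (a point): Loose steel knock-out rod, 146 mm long, 0.18 kg; point on its axis near its centre of mass, where it can be gripped from above. Own -y points to the nose. Handle 14 x 14 mm square, from y = +53 to -37 mm; collar 26 mm in diameter, -37 to -45 mm; nose 10 mm in diameter with a blunt end, -45 to -93 mm. It slips in a weak grip.
- rod_tip (a point): End of the rod's nose, on its axis, 93 mm in -y from rod_grip. Axes as the rod's.
- rest_seat (a point): Where rod_grip is when the rod lies in its rest, 34 mm above the bench. The rest is a fixed plastic stand with a foot 56 x 150 x 6 mm and two flared saddles, about 43 mm high and 12 mm thick, under the handle (own y = +42 mm) and under the nose (own y = -74 mm). Axes as those of the rod when it lies there (nose to -y).
- pad: Fixed black rubber pad, 130 x 130 x 6 mm. Origin: centre of its underside, on the bench.
- amber_bottle: Bystander: brown glass bottle, 68 mm in diameter, 151 mm high. Origin: centre of its underside.
- closed_dish: Bystander: closed round dish, 92 mm in diameter, 19 mm high. Origin: centre of its underside.
- lamp_cap: Bystander: small glass lamp cap, 34 mm in diameter, 41 mm high. Origin: centre of its underside.
Things that resemble listed ones, but are neither listed nor needed, are in the scene too. Of the things shaped like the part that bears rod_grip, the bare steel one is meant. What is shaped like the holder but blue is not meant.

How it is judged:
By the outcome, as a careful person would: the job done as asked, in the order asked, and still so for the second after the job is handed in, with the robot touching nothing.
It also fails if it takes over 72 s, if anything falls off the work surface, if the arm or the gripper's body presses on something with over 40 N, if the wrist force passes 120 N, or if a joint passes its speed limit or range.

ROBOT

A 6-joint arm with a two-finger parallel gripper is mounted at the origin on a cart in front of the work surface, level with it; the furniture and walls round the work are solid. World frame = base frame: x ahead of the robot, y to its left, z up, the work surface at z = 0. Lengths are in m, angles in rad, forces in N, time in s.
With the tool pointing down it reaches from about 0.375 to 0.925 m from the base axis. Payload 5.7 kg.
Tool frame: the origin (TCP) lies midway between the tips of the shut fingers; the grasp point (between the pads) lies 19 mm behind it; z points along the fingers, y is the line along which they close (so a half turn about z gives the same grasp; the last joint's range is limited). The gripper opens to 88 mm and grips with 3 to 60 N. Pads are 20 mm wide; open, the fingers measure 115 mm over their backs; the gripper's body (75 mm by 178 mm) begins 61 mm behind the grasp point.
Start: joints at [1.12, 0.359, 1.51, -0, 1.272, -0.115], TCP at [0.198, 0.566, 0.223] pointing down, gripper open.
Joint ranges: [-2.97, 2.97], [-1.01, 2.36], [0.21, 2.38], [-0.96, 4.11], [0.2, 2.71], [-2.98, 2.98]. Speed limits (rad/s): [2.39, 2.39, 3.14, 3.14, 3.14, 3.14].

INTERFACE

Orientations are given as a unit quaternion [x, y, z, w].
In Python, from bench import move_ptp, servo_line, goto_joints, move_gripper, sleep, inverse_kinematics, capture, PlanningError, close_job, spot_in, silhouettes, current_clock, current_joint_pos, current_qvel, current_joint_torque, current_position, current_orientation, current_force, current_torque, current_finger_gap, current_grip_force gives the robot as it stands. Calls block until the motion is done:
- move_ptp(position, orientation): joint-space move of the TCP to a pose.
- servo_line(position, orientation=None, rate=0.15, contact_N=None): straight line of the TCP; orientation=None keeps the orientation; rate is the mean speed in m/s. With contact_N (N) it stops when the force on the tool has changed by that much, and returns True; else False.
- goto_joints(angles): joint-space move.
- move_gripper(opening): finger opening in m; the grip force is fixed at half the most; returns when the fingers have stopped.
- sleep(seconds).
- inverse_kinematics(position, orientation): joint angles nearest the present ones, or None.
- capture(name): name is "scene" or "top" or "wrist"; returns a dict with "image" (400x640x3 uint8, blue, green, red), "range_z" (400x640 float32, m along the optical axis (not along the pixel's ray), 0 where there is no reading), "intrinsics" (3x3 intrinsics, pixels), "k1" (the pictures are not rectified: a ray, as slopes to the right and down, at radius r is drawn at 1 + k1 r^2 times it, then the intrinsics apply), "R" (3x3) and "t" (3): a world point X has camera coordinates R X + t. Camera axes: x right, y down, z forward; pixel columns grow to the right and rows downward; lengths in m; the calibration is good to about 2 mm. A picture is of the moment at which its call begins.
A pose or a line that the arm cannot do raises PlanningError and nothing moves.
- close_job(): hands the job in; it is judged then, once.
Trained networks look in the newest picture that a camera, given by its name, has taken for a name from the list of things; names that differ only in an ending like _2 or _b are one class to them, and where a whole thing is asked for, a point or a joint stands for the part that bears it (a point fixed in the world has none). Each returns a list of dicts, best first, with "conf" (0 to 1); they miss things now and then, are a little off and sometimes report something else, mostly with a low value. They report only what shows in the picture. A call takes as long as a camera call. They do not tell look-alikes from the thing itself.
- spot_in(camera, query): "xy" ([column, row] in pixels, amid what is visible of it).
- silhouettes(camera, query): "region" (400x640 bool, what is visible of it) and "xy" ([column, row] in pixels, amid what is visible of it).
Readings, each from a call of its own:
- current_clock(): time.
- current_joint_pos(): joint angles.
- current_qvel(): joint speeds.
- current_joint_torque(): joint torques, N m.
- current_position(): TCP position.
- current_orientation(): TCP orientation.
- current_force(): force on the tool from outside, world axes, zero at the start.
- current_torque(): the same for the moment, N m.
- current_finger_gap(): finger opening in m.
- current_grip_force(): force on a finger pad.
Only numpy, scipy, OpenCV 4.12 (cv2) and the standard library are available. Lean on these libraries where they do the work, as an engineer would, in place of code of your own. Each camera call takes 0.05 s, during which the arm holds its last target. There are 200 camera calls.

## Working session

There is one attempt and no reset: what is moved stays moved. The work goes in short steps, each a Python script; the robot and the scene stay as the last script left them, time stands still between calls to the robot, and variables do not carry over. Pictures are saved under pics/ and viewed, at most 10 in all, crops included, and the job is handed in when it is done.

```bash
mkdir -p pics; ls; cat > h.py <<'E'
import numpy as np, cv2
from bench import *
def pts(c, mask=None):
    """world points for pixels in mask (N,3)"""
    z=c["range_z"]; m=(z>0) if mask is None else (mask&(z>0))
    v,u=np.nonzero(m); K=np.array(c["intrinsics"]); k=c["k1"]
    p=cv2.undistortPoints(np.stack([u,v],1).astype(np.float64)[:,None],K,np.array([k,0,0,0.]))[:,0]
    d=z[v,u]; X=np.c_[p*d[:,None],d]
    return (X-np.array(c["t"]))@np.array(c["R"]), np.c_[u,v]
def px(c,X):
    R=np.array(c["R"]); r,_=cv2.Rodrigues(R)
    return cv2.projectPoints(np.array(X,float).reshape(-1,1,3),r,np.array(c["t"],float),np.array(c["intrinsics"]),np.array([c["k1"],0,0,0.]))[0][:,0]
E
python3 - <<'E'
from h import *
print(current_clock())
for n in ("top","scene"):
    c=capture(n); cv2.imwrite(f"pics/{n}0.png",c["image"])
    np.savez(f"pics/{n}0.npz",**{k:np.array(v) for k,v in c.items()})
    print(n,c["k1"],np.array(c["R"]).round(2).tolist(),np.array(c["t"]).round(3))
    for q in ("holder","insert_mid","rod_grip","rest_seat","pad","amber_bottle","closed_dish","lamp_cap"):
        try:
            for s in silhouettes(n,q):
                P,_=pts(c,s["region"])
                print(q,round(s["conf"],2),np.round(s["xy"]),np.median(P,0).round(3) if len(P) else None,len(P))
        except Exception as e: print(q,e)
print(current_clock())
E
```

```text
pics
0.0
top -0.10894682973213092 [[-0.01, -1.0, -0.0], [-0.99, 0.01, -0.12], [0.12, 0.0, -0.99]] [0.107 0.564 1.201]
holder 0.87 [332. 197.] [0.561 0.027 0.039] 1123
holder 0.71 [178. 167.] [0.663 0.474 0.034] 1174
rod_grip 0.72 [310. 253.] [0.407 0.097 0.017] 238
rod_grip 0.61 [236. 237.] [0.459 0.294 0.039] 193
rest_seat 0.91 [234. 244.] [0.449 0.308 0.006] 665
pad 0.69 [442. 233.] [ 0.471 -0.304  0.006] 1942
pad 0.54 [235. 238.] [0.459 0.304 0.039] 263
amber_bottle 0.8 [281. 154.] [0.684 0.17  0.099] 557
closed_dish 0.69 [372. 152.] [ 0.709 -0.085  0.018] 757
scene -0.06405724651278638 [[0.82, -0.58, 0.01], [-0.44, -0.63, -0.64], [0.38, 0.52, -0.77]] [-0.439  0.364  1.139]
holder 0.8 [328. 229.] [0.552 0.007 0.041] 1153
holder 0.74 [276. 128.] [0.667 0.464 0.036] 839
rod_grip 0.56 [245. 186.] [0.459 0.3   0.04 ] 178
rod_grip 0.52 [267. 238.] [0.41  0.092 0.017] 248
rest_seat 0.61 [248. 192.] [0.452 0.296 0.008] 581
pad 0.61 [374. 338.] [ 0.47  -0.308  0.006] 2566
pad 0.42 [388. 231.] [ 0.708 -0.091  0.019] 694
amber_bottle 0.76 [334. 171.] [0.687 0.156 0.088] 772
closed_dish 0.58 [388. 231.] [ 0.707 -0.092  0.019] 688
lamp_cap 0.51 [430. 278.] [ 0.698 -0.262  0.029] 119
0.9
```

```bash
python3 - <<'E'
import cv2
a=cv2.imread("pics/top0.png")[110:310,120:500]; b=cv2.imread("pics/scene0.png")[90:400,200:480]
a=cv2.resize(a,None,fx=2.1,fy=2.1,interpolation=cv2.INTER_CUBIC)
cv2.imwrite("pics/a1.png",a); cv2.imwrite("pics/b1.png",cv2.resize(b,None,fx=1.9,fy=1.9,interpolation=cv2.INTER_CUBIC))
E
```

```text
(no output)
```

View pics/a1.png

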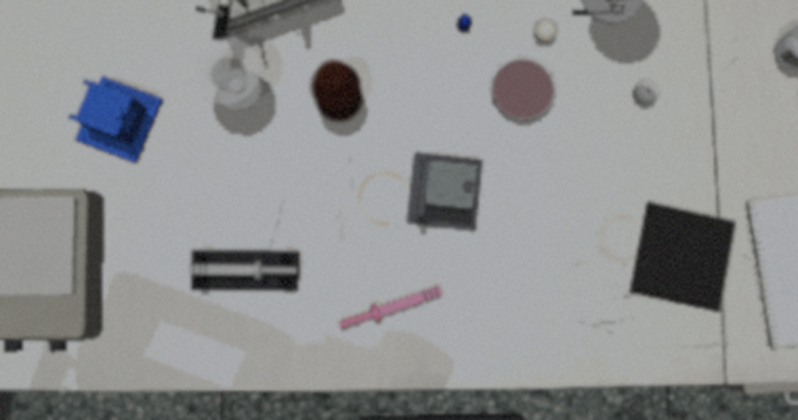

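View pics/b1.png

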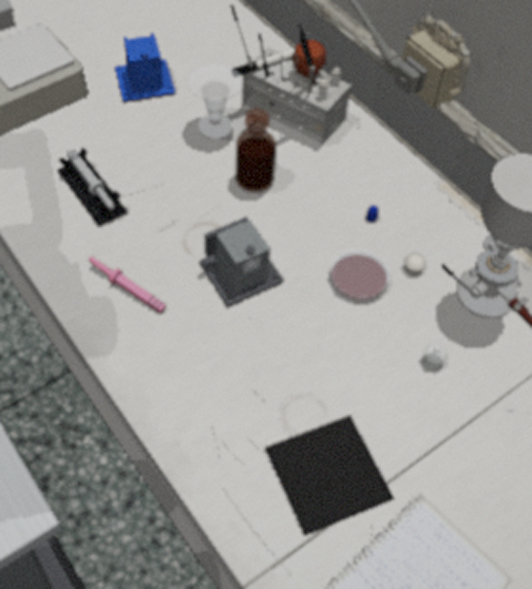

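Candidates. Rod: the bare steel one on the black rest (top 236,237) and the pink look-alike (310,253), so I take the steel one. Holder: grey (332,197) and blue (178,167), so I take the grey one. Its button is on the right (-y) and its dark back plate on the left (+y). Pad is at (442,233), bottle at (281,154), dish at (372,152) and lamp cap at about (427,155).

Next I get coarse poses and go to a wrist view of the rod and then the back plate.

```bash
python3 - <<'E'
from h import *
A=[]
for n in ("top","scene"):
    c=dict(np.load(f"pics/{n}0.npz")); c["k1"]=float(c["k1"])
    P,_=pts(c)
    def box(x0,x1,y0,y1,z0,z1):
        return P[(P[:,0]>x0)&(P[:,0]<x1)&(P[:,1]>y0)&(P[:,1]<y1)&(P[:,2]>z0)&(P[:,2]<z1)]
    def mar(name,Q):
        if len(Q)<5: print(name,len(Q));return
        r=cv2.minAreaRect((Q[:,:2]*1000).astype(np.float32)); print(n,name,len(Q),np.round(r[0],1),np.round(r[1],1),round(r[2],1),"z",np.percentile(Q[:,2],[5,50,95]).round(4))
    mar("holdtop",box(.48,.66,-.08,.13,.075,.09))
    mar("holdall",box(.48,.66,-.08,.13,.005,.09))
    mar("button",box(.48,.66,-.08,.13,.0895,.11))
    mar("rest",box(.40,.52,.20,.42,.004,.06))
    mar("rod",box(.40,.52,.20,.42,.034,.06))
    mar("pad",box(.36,.58,-.42,-.2,.003,.02))
    for z in range(20,160,10): 
        Q=box(.62,.75,.09,.24,z/1000,z/1000+.01)
        if len(Q)>4: print("bottle",z,len(Q),Q[:,:2].min(0).round(3),Q[:,:2].max(0).round(3))
c=capture("wrist"); 
R=np.array(c["R"]);C=-R.T@np.array(c["t"]);print("wristcam",C.round(3),R.round(2).tolist(),current_position(),current_orientation())
print(np.array(c["intrinsics"]).round(0).tolist())
E
```

```text
top holdtop 532 [557.8  30.3] [72.6 74. ] 83.4 z [0.0818 0.0855 0.089 ]
top holdall 1088 [576.1  24.5] [205.2 167.4] 84.2 z [0.0062 0.0633 0.0884]
top button 43 [553.1  28.1] [57.7 68.5] 64.0 z [0.0896 0.0912 0.095 ]
top rest 812 [460.2 307.9] [215.7 116. ] 89.7 z [0.0043 0.0085 0.043 ]
top rod 311 [458.3 302.4] [142.3  45.4] 89.1 z [0.0348 0.0393 0.044 ]
top pad 2152 [ 470.5 -310.3] [218.8 219.6] 0.2 z [0.0033 0.0061 0.0115]
bottle 20 16 [0.663 0.14 ] [0.702 0.196]
bottle 30 15 [0.665 0.143] [0.684 0.201]
bottle 40 16 [0.665 0.143] [0.685 0.194]
bottle 50 16 [0.664 0.142] [0.687 0.202]
bottle 60 16 [0.664 0.142] [0.689 0.204]
bottle 70 22 [0.664 0.141] [0.689 0.2  ]
bottle 80 61 [0.665 0.141] [0.727 0.208]
bottle 90 136 [0.665 0.141] [0.726 0.205]
bottle 100 70 [0.671 0.149] [0.709 0.198]
bottle 110 8 [0.681 0.159] [0.69  0.186]
bottle 130 17 [0.679 0.155] [0.695 0.19 ]
bottle 140 127 [0.679 0.155] [0.718 0.194]
bottle 150 56 [0.681 0.157] [0.714 0.191]
scene holdtop 449 [559.7  25.8] [73.4 74.9] 82.6 z [0.0796 0.0862 0.0891]
scene holdall 1284 [569.2  27.3] [197.7 172.1] 88.6 z [0.
[... 441 characters left out ...]
50 48 [0.665 0.137] [0.724 0.184]
bottle 60 42 [0.666 0.138] [0.721 0.184]
bottle 70 50 [0.667 0.136] [0.724 0.183]
bottle 80 63 [0.665 0.137] [0.729 0.194]
bottle 90 112 [0.667 0.137] [0.732 0.197]
bottle 100 72 [0.675 0.144] [0.723 0.195]
bottle 110 35 [0.682 0.152] [0.711 0.184]
bottle 120 19 [0.684 0.155] [0.704 0.178]
bottle 130 31 [0.68  0.153] [0.715 0.179]
bottle 140 48 [0.679 0.153] [0.718 0.189]
bottle 150 64 [0.682 0.151] [0.714 0.189]
wristcam [0.12  0.594 0.385] [[0.33, 0.94, 0.0], [0.9, -0.31, 0.3], [0.28, -0.1, -0.95]] [0.19772398 0.56647063 0.22264102] [ 1.67112541e-01  9.85937827e-01 -2.66158365e-05 -2.65837868e-06]
[[338.0, 0.0, 324.0], [0.0, 338.0, 198.0], [0.0, 0.0, 1.0]]
```

```bash
cat >> h.py <<'E'
from scipy.spatial.transform import Rotation as Ro
def q(yaw=90., tilt=0.):
    """tool down, tool x at world yaw (deg); tilt: tool z leans towards -tool x"""
    y=np.radians(yaw); x=np.array([np.cos(y),np.sin(y),0]); z=np.array([0,0,-1.])
    t=np.radians(tilt); z2=np.cos(t)*z-np.sin(t)*x; x2=np.cos(t)*x+np.sin(t)*z
    return Ro.from_matrix(np.c_[x2,np.cross(z2,x2),z2]).as_quat()
def snap(name,fn):
    c=capture(name); cv2.imwrite(f"pics/{fn}.png",c["image"]); np.savez(f"pics/{fn}.npz",**{k:np.array(v) for k,v in c.items()}); return c
def load(fn):
    c=dict(np.load(f"pics/{fn}.npz")); c["k1"]=float(c["k1"]); return c
E
python3 - <<'E'
from h import *
move_ptp([.46,.30,.16],q(90)); c=snap("wrist","w1")
print(current_clock(),np.round(current_joint_pos(),2))
for s in silhouettes("wrist","rod_grip"):
    P,_=pts(c,s["region"]); print("rod",s["conf"],s["xy"],np.median(P,0).round(4))
P,uv=pts(c)
m=(abs(P[:,0]-.46)<.05)&(abs(P[:,1]-.305)<.09)&(P[:,2]>.036)&(P[:,2]<.055)
for y in np.arange(.22,.39,.01):
    k=m&(abs(P[:,1]-y)<.005)
    if k.sum()>5: print(round(y,3),k.sum(),np.percentile(P[k,0],[3,50,97]).round(4),np.percentile(P[k,2],[50,97]).round(4))
move_ptp([.56,.16,.19],q(90,30)); c=snap("wrist","w2")
print(current_clock(),np.round(current_joint_pos(),2))
a=cv2.imread("pics/w1.png");b=cv2.imread("pics/w2.png")
cv2.imwrite("pics/ab.png",np.vstack([cv2.resize(a[60:340,120:520],(800,0) if 0 else (420,294)),cv2.resize(b[60:340,120:520],(420,294))]))
E
```

```text
2.4167 [0.45 0.35 1.69 0.   1.09 0.45]
rod 0.86 [325.7, 181.3] [0.4619 0.3116 0.0405]
rod 0.84 [287.3, 368.7] [0.4189 0.0823 0.0163]
rod 0.54 [548.8, 280.4] [0.6882 0.2052 0.0216]
0.23 43 [0.4565 0.4612 0.465 ] [0.0379 0.0392]
0.24 169 [0.439  0.4612 0.4824] [0.0383 0.0425]
0.25 336 [0.4391 0.4602 0.4832] [0.0389 0.0428]
0.26 93 [0.4575 0.4611 0.4648] [0.038  0.0395]
0.27 94 [0.4575 0.4611 0.4656] [0.038  0.0393]
0.28 208 [0.4495 0.4619 0.4736] [0.0448 0.0472]
0.29 236 [0.4522 0.4615 0.4708] [0.0408 0.0462]
0.3 179 [0.4549 0.4619 0.468 ] [0.0406 0.0419]
0.31 181 [0.4558 0.4619 0.4688] [0.0408 0.042 ]
0.32 184 [0.4559 0.4623 0.4687] [0.0408 0.0421]
0.33 192 [0.4559 0.4626 0.4686] [0.0409 0.0421]
0.34 201 [0.4559 0.4626 0.4693] [0.0408 0.0421]
0.35 208 [0.456  0.4626 0.4692] [0.041  0.0422]
0.36 413 [0.4395 0.4633 0.4865] [0.04  0.042]
0.37 356 [0.4396 0.4633 0.4863] [0.0405 0.0421]
0.38 16 [0.4572 0.4629 0.4686] [0.0398 0.0408]
3.225 [ 0.46  0.52  1.46 -0.47  1.42  0.59]
```

View pics/ab.png

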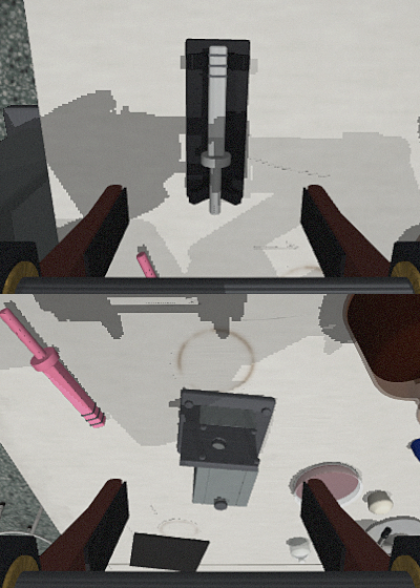

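Upper: bare steel rod on its black rest, nose towards the gripper (-y), collar at (215,158). Lower: grey holder's back plate with the hole at crop (219,443), about full pixel (329,202). The choices are confirmed, so now I measure plate and hole.

```bash
python3 - <<'E'
from h import *
c=load("w1"); P,uv=pts(c)
m=(abs(P[:,0]-.462)<.005)&(P[:,2]>.034)&(P[:,2]<.055)&(abs(P[:,1]-.3)<.12)
print("rod y range",np.percentile(P[m,1],[0,.5,99.5,100]).round(4)); 
k=m&(P[:,2]>.0455); print("collar y",P[k,1].min().round(4),P[k,1].max().round(4),k.sum())
c=load("w2"); P,uv=pts(c)
H=(abs(P[:,0]-.56)<.07)&(abs(P[:,1]-.03)<.08)
# plate face: normal approx +y
f=H&(P[:,2]>.02)&(P[:,2]<.08)&(P[:,1]>.045)
Q=P[f]
for _ in range(5):
    cen=Q.mean(0); n=np.linalg.svd(Q-cen,full_matrices=False)[2][2]; n*=np.sign(n[1]); d=(P[f]-cen)@n; Q=P[f][abs(d)<.003]
print("plane n",n.round(4),"cen",cen.round(4),len(Q),"yaw",np.degrees(np.arctan2(-n[0],n[1])).round(2))
u=np.cross(n,[0,0,1]);u/=np.linalg.norm(u);u*=np.sign(u[0]) # ~ +x along plate
print("face x-extent along u (rel cen)",np.percentile((Q-cen)@u,[.5,99.5]).round(4),"z",np.percentile(Q[:,2],[.5,99.5]).round(4))
# top surface
t=H&(P[:,2]>.081)&(P[:,2]<.091)
r=cv2.minAreaRect((P[t][:,:2]*1000).astype(np.float32)); print("top",t.sum(),np.round(r[0],1),np.round(r[1],1),r[2].__round__(2))
w=np.array([-u[1],u[0],0]); w=n*[1,1,0]; w/=np.linalg.norm(w)
s=(P[t]-cen)@w; a=(P[t]-cen)@u
for lo in np.arange(-.078,.004,.006):
    k=(s>lo)&(s<lo+.006)
    if k.sum()>10: print(lo.round(3),k.sum(),np.percentile(a[k],[1,99]).round(4),np.median(P[t][k,2]).round(4))
# hole: ray-plane for dark blob
img=cv2.cvtColor(c["image"],cv2.COLOR_BGR2GRAY)
cv2.imwrite("pics/hole.png",cv2.resize(c["image"][140:290,260:400],None,fx=4,fy=4,interpolation=cv2.INTER_CUBIC))
def ray(uvp):
    K=c["intrinsics"];p=cv2.undistortPoints(np.array(uvp,float).reshape(-1,1,2),K,np.array([c["k1"],0,0,0]))[:,0]
    D=np.c_[p,np.ones(len(p))]@c["R"]; C=-c["R"].T@c["t"]
    return C+D*(((cen-C)@n)/(D@n))[:,None]
print("hole guess",ray([[328.6,202]]).round(4))
E
```

```text
rod y range [0.2298 0.2314 0.3753 0.3754]
collar y 0.2782 0.2859 72
plane n [ 0.1192  0.9929 -0.001 ] cen [0.5659 0.0632 0.0525] 2698 yaw -6.85
face x-extent along u (rel cen) [-0.0374  0.035 ] z [0.0205 0.0797]
top 2625 [560.9  30.1] [74.5 74. ] 82.83
-0.072 64 [-0.0204  0.0345] 0.0864
-0.066 134 [-0.0209  0.0354] 0.0864
-0.06 174 [-0.0212  0.0356] 0.0865
-0.054 176 [-0.021   0.0349] 0.0864
-0.048 177 [-0.0211  0.0348] 0.0863
-0.042 187 [-0.0215  0.0347] 0.0864
-0.036 188 [-0.021   0.0346] 0.0864
-0.03 207 [-0.0215  0.035 ] 0.0863
-0.024 206 [-0.021   0.0354] 0.0864
-0.018 216 [-0.0215  0.0349] 0.0864
-0.012 224 [-0.0354  0.0355] 0.0864
-0.006 435 [-0.0372  0.0334] 0.0864
0.0 237 [-0.0368  0.0345] 0.0838
hole guess [[0.5639 0.0634 0.0622]]
```

View pics/hole.png

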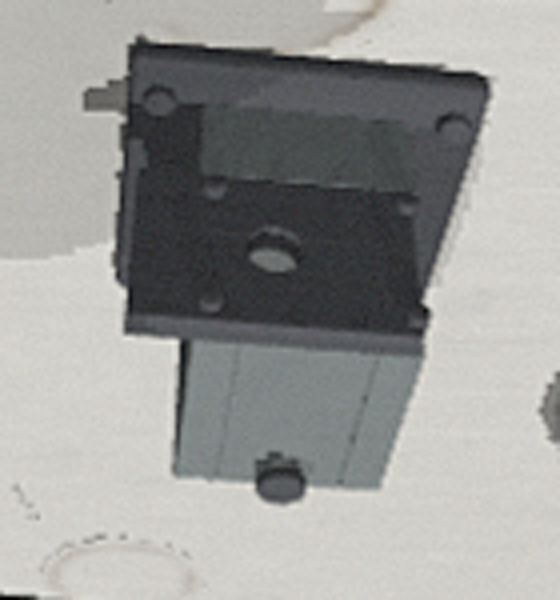

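Crop: the hole is centred at full pixel (328.5, 202.8), which gives (0.564, 0.0633, 0.062). The plate is shifted about 8 mm to -x and the holder yaw is about -6.9°. Now I take the rod.

```bash
python3 - <<'E'
from h import *
g=np.array([.4620,.3128,.0]); o=q(89.1)
move_gripper(.06)
move_ptp(g+[0,0,.09],o); servo_line(g+[0,0,.017],rate=.12,contact_N=8)
print(current_position(),current_clock())
move_gripper(0.0); print("gap",current_finger_gap(),current_grip_force())
f0=np.array(current_force())
servo_line(g+[0,0,.10],rate=.12); print("lift",np.round(np.array(current_force())-f0,2),current_finger_gap(),current_clock())
snap("wrist","w3"); snap("scene","s3")
cv2.imwrite("pics/c3.png",np.vstack([cv2.imread("pics/w3.png")[100:400,120:520],cv2.resize(cv2.imread("pics/s3.png")[100:250,180:380],(400,300))]))
E
```

```text
[0.46262092 0.31299711 0.01734771] 5.425
gap 0.013780903256121062 29.993610084056854
lift [-0.25 -0.01 -4.14] 0.013651733198154202 7.0417
```

View pics/c3.png

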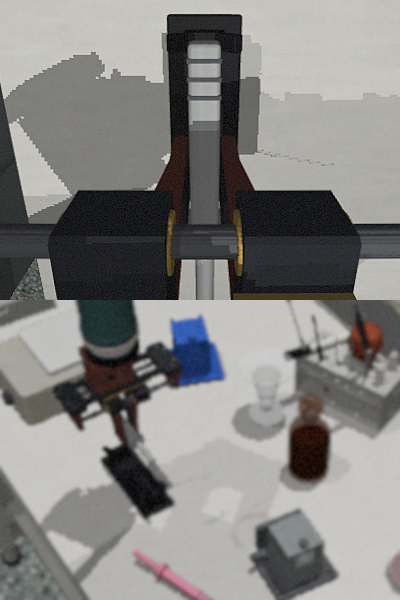

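Rod gripped (gap 13.7 mm) and level, with the handle visible at (205,90) and the nose under the crossbar. Now I move to the plate and probe for the hole.

```bash
cat >> h.py <<'E'
HOLE=np.array([.5642,.0633,0]); YAW=-6.9
N=np.array([-np.sin(np.radians(YAW)),np.cos(np.radians(YAW)),0]); U=np.array([N[1],-N[0],0])
L=.083 # tip ahead of the TCP
OB=q(90+YAW)
def hp(gap,side=0,z=.045): return HOLE+N*(L+gap)+U*side+[0,0,z]
def where():
    d=np.array(current_position())-HOLE; return "gap %.4f side %.4f z %.4f"%(d@N-L,d@U,d[2])
E
python3 - <<'E'
from h import *
move_ptp(hp(.012,0,.10),OB); servo_line(hp(.012),rate=.12,contact_N=8)
print(where(),np.round(current_force(),2),current_clock())
hit=servo_line(hp(-.007),rate=.03,contact_N=5)
print(hit,where(),np.round(current_force(),2),current_clock())
snap("wrist","w4"); snap("top","t4")
E
```

```text
gap 0.0128 side -0.0003 z 0.0452 [ 0.13  0.02 -1.75] 8.5417
False gap -0.0071 side 0.0001 z 0.0450 [ 0.23  0.64 -2.39] 9.325
```

```bash
python3 - <<'E'
from h import *
for g in np.arange(-.012,-.0461,-.005):
    hit=servo_line(hp(g),rate=.03,contact_N=25)
    print(hit,where(),np.round(current_force(),1),round(current_finger_gap(),4))
    if hit: break
else:
    for g in (-.048,-.050,-.052,-.054):
        hit=servo_line(hp(g),rate=.02,contact_N=18)
        print(hit,where(),np.round(current_force(),1))
        if hit or current_force()[1]>28: break
print(current_clock()); snap("wrist","w5"); snap("top","t5"); snap("scene","s5")
a=cv2.resize(cv2.imread("pics/t5.png")[150:250,260:380],(480,400),interpolation=cv2.INTER_CUBIC)
b=cv2.resize(cv2.imread("pics/s5.png")[170:290,250:400],(320,256),interpolation=cv2.INTER_CUBIC)
w=cv2.resize(cv2.imread("pics/w5.png")[100:400,120:520],(320,240))
o=np.zeros((500,800,3),np.uint8);o[:400,:480]=a;o[:256,480:]=b;o[256:496,480:]=w
cv2.imwrite("pics/c5.png",o)
E
```

```text
False gap -0.0110 side -0.0001 z 0.0451 [ 0.8  5.5 -2. ] 0.0136
False gap -0.0153 side -0.0001 z 0.0452 [-0.7  8.  -1.2] 0.0139
False gap -0.0200 side -0.0002 z 0.0452 [ 0.6  9.8 -1.5] 0.0137
False gap -0.0249 side -0.0003 z 0.0451 [ 0.1  9.9 -0.8] 0.0139
False gap -0.0299 side -0.0004 z 0.0451 [-1.2  9.5 -0.8] 0.0138
False gap -0.0349 side -0.0007 z 0.0451 [-0.8 10.5 -0.7] 0.0134
False gap -0.0398 side -0.0009 z 0.0450 [-1.9 10.2 -0.5] 0.0134
False gap -0.0455 side -0.0009 z 0.0450 [-1.3 11.6 -1. ]
False gap -0.0474 side -0.0009 z 0.0451 [-0.8 12.3 -0.8]
False gap -0.0481 side -0.0009 z 0.0451 [-1.  17.8 -1.2]
False gap -0.0484 side -0.0009 z 0.0451 [-0.3 23.9 -1.6]
12.8417
```

View pics/c5.png

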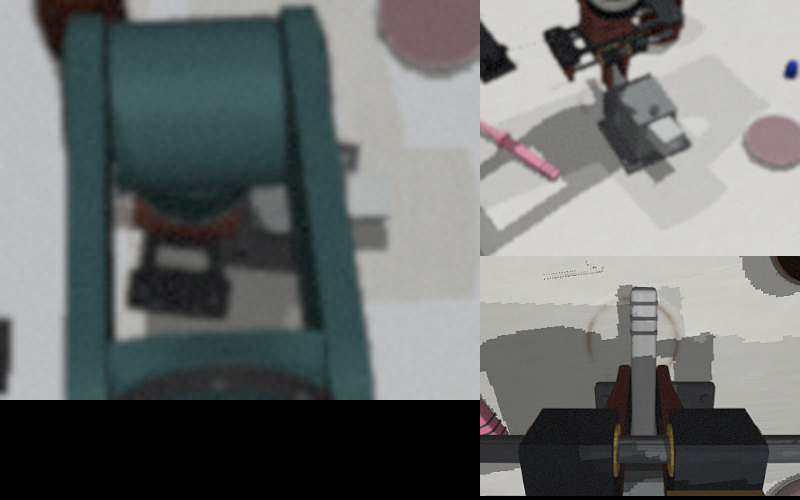

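Force climbed with no further motion at 48 mm depth, so the collar is on the plate. The scene view (665,130) shows the adapter standing out at the front. Next I withdraw and lay the rod back.

```bash
python3 - <<'E'
from h import *
servo_line(hp(.015),rate=.10); print(where(),np.round(current_force(),1),current_finger_gap())
servo_line(hp(.015,0,.10),rate=.12)
g=np.array([.4620,.3128,.0]); o=q(89.1)
move_ptp(g+[0,0,.10],o)
c=snap("wrist","w6")
p,_=pts(c); r=load("w3"); p0,_=pts(r)
for P in (p,p0):
    m=(abs(P[:,0]-.462)<.005)&(P[:,2]>.10)&(P[:,1]>.34)&(P[:,1]<.40); print("handle end y",np.percentile(P[m,1],99.5).round(4),"z near/far",np.median(P[m&(P[:,1]<.35),2]).round(4),np.median(P[m&(P[:,1]>.36),2]).round(4))
servo_line(g+[0,0,.035],rate=.12)
hit=servo_line(g+[0,0,.0172],rate=.03,contact_N=4)
print(hit,current_position(),np.round(current_force(),1),current_clock())
E
```

```text
gap 0.0146 side -0.0002 z 0.0449 [-0.8  0.1 -2.2] 0.013785540152928344
handle end y 0.3759 z near/far 0.1936 0.1235
handle end y 0.3757 z near/far 0.1934 0.1233
True [0.46158289 0.31266237 0.01701103] [-0.5  0.   5. ] 16.5667
```

```bash
python3 - <<'E'
from h import *
move_gripper(.05); servo_line(np.array(current_position())+[0,0,.10],rate=.15)
c=snap("wrist","w7a"); P,_=pts(c)
for y in np.arange(.23,.38,.02):
    k=(abs(P[:,0]-.462)<.02)&(abs(P[:,1]-y)<.005)&(P[:,2]>.036)&(P[:,2]<.055)&(abs(P[:,0]-.462)<.009)
    if k.sum()>5: print(round(y,2),np.percentile(P[k,0],[3,50,97]).round(4),np.median(P[k,2]).round(4))
mid=np.array([.5644,-.0071,0])-N*.021
move_ptp(mid+[0,0,.17],OB); c=snap("wrist","w7"); P,_=pts(c)
d=P-np.array([.5644,-.0071,0]); s=-(d@N); a=d@U
m=(P[:,2]>.070)&(P[:,2]<.082)&(s>-.0)&(s<.06)&(abs(a)<.03)
for lo in np.arange(0,.05,.004):
    k=m&(s>=lo)&(s<lo+.004)
    if k.sum()>8: print(lo.round(3),k.sum(),np.percentile(a[k],[2,98]).round(4),np.median(P[k,2]).round(4))
print("end",np.percentile(s[m],[1,99.5]).round(4),current_clock())
b=cv2.imread("pics/w7.png"); e=cv2.imread("pics/w7a.png")
cv2.imwrite("pics/c7.png",np.vstack([e[60:360,120:520],b[100:400,120:520]]))
E
```

```text
0.23 [0.4576 0.4609 0.4648] 0.0381
0.25 [0.457  0.4611 0.4652] 0.0378
0.27 [0.4574 0.4614 0.4658] 0.0379
0.29 [0.454  0.4617 0.4698] 0.0409
0.31 [0.456  0.4623 0.4687] 0.0407
0.33 [0.4557 0.4623 0.4688] 0.0408
0.35 [0.4562 0.4632 0.4696] 0.0409
0.37 [0.4565 0.4634 0.4697] 0.041
0.0 88 [-0.0122  0.0168] 0.077
0.004 196 [-0.012  0.017] 0.0769
0.008 190 [-0.0112  0.0177] 0.077
0.012 184 [-0.0106  0.0186] 0.077
0.016 186 [-0.01    0.0187] 0.0771
0.02 186 [-0.0098  0.0195] 0.0769
0.024 176 [-0.0087  0.0201] 0.077
0.028 165 [-0.0083  0.0203] 0.0769
0.032 37 [-0.0083  0.0072] 0.0767
end [0.0024 0.0333] 19.5667
```

View pics/c7.png

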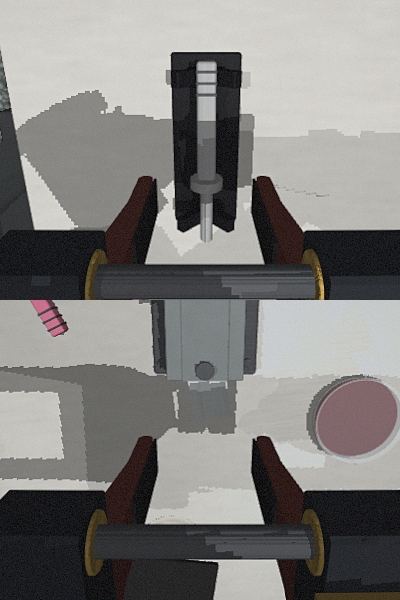

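Rod is seated in its rest again (handle at (205,90), collar at (205,183)). The adapter (205,405) stands out about 34 mm, skewed about 7.4° within the pocket clearance. I grip it in its own orientation and pull along the pocket axis.

```bash
python3 - <<'E'
from h import *
o=q(90.5); g=np.array([.5644,-.0071,0])-N*.022+U*.0050
move_ptp(g+[0,0,.12],o); hit=servo_line(g+[0,0,.051],rate=.10,contact_N=8)
print(hit,current_position(),np.round(current_force(),1))
move_gripper(0.0); print("gap",current_finger_gap(),np.round(current_force(),1),np.round(current_torque(),2))
for s in (.008,.016,.024,.032,.042):
    hit=servo_line(g-N*s+[0,0,.051],rate=.03,contact_N=35)
    print(hit,np.round(current_position(),4),np.round(current_force(),1),round(current_finger_gap(),4))
    if hit: break
print(current_clock()); c=snap("wrist","w8"); snap("scene","s8")
a=cv2.resize(cv2.imread("pics/s8.png")[170:320,270:420],(400,400),interpolation=cv2.INTER_CUBIC)
cv2.imwrite("pics/c8.png",np.hstack([a,cv2.resize(cv2.imread("pics/w8.png")[100:400,170:470],(400,400))]))
E
```

```text
False [ 0.56734466 -0.02963556  0.05164272] [ 0.2 -0.2 -0.5]
gap 0.02988376019583454 [-2.7 -1.   6.1] [-0.15  0.72  0.03]
False [ 0.5656 -0.0353  0.0512] [0.  8.6 3.3] 0.0302
False [ 0.5649 -0.0433  0.0511] [0.5 8.8 2.3] 0.0303
False [ 0.5643 -0.0534  0.0511] [0.5 0.4 0.2] 0.0298
False [ 0.5627 -0.0617  0.0508] [-0.3 -0.1 -1.7] 0.0297
False [ 0.5617 -0.0714  0.051 ] [ 0.6  0.2 -1.3] 0.0299
23.325
```

View pics/c8.png

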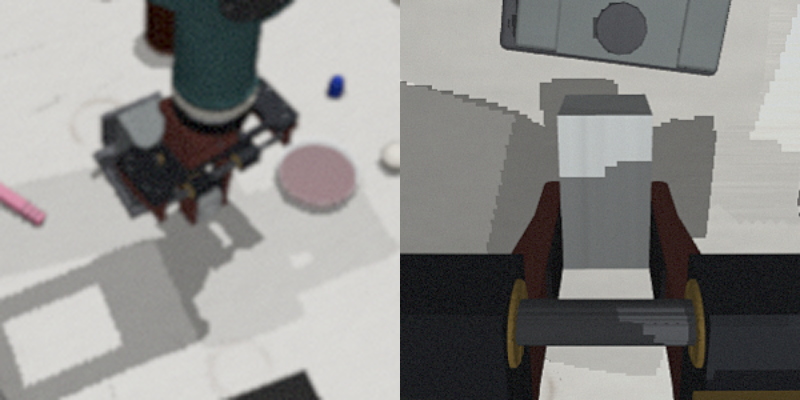

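The adapter is free of the pocket and held squarely (crop right, top face at (605,180)). I check its pitch, then set it down.

```bash
python3 - <<'E'
from h import *
c=load("w8"); P,_=pts(c)
m=(abs(P[:,0]-.562)<.011)&(P[:,1]>-.06)&(P[:,1]<-.03)&(P[:,2]>.06)&(P[:,2]<.09)
k=np.polyfit(P[m,1],P[m,2],1); print("pitch deg",np.degrees(np.arctan(k[0])).round(2),"top z",np.median(P[m,2]).round(4),m.sum())
o=q(90.5); p=np.array([.470,-.326,0])
servo_line(np.array(current_position())+[0,0,.06],rate=.15)
move_ptp(p+[0,0,.11],o); servo_line(p+[0,0,.025],rate=.12)
hit=servo_line(p+[0,0,.0085],rate=.015,contact_N=3)
print(hit,np.round(current_position(),4),np.round(current_force(),1),current_clock())
c=snap("wrist","w9"); P,_=pts(c)
m=(abs(P[:,0]-.47)<.011)&(P[:,1]>-.32)&(P[:,1]<-.285)&(P[:,2]>.025)&(P[:,2]<.05)
k=np.polyfit(P[m,1],P[m,2],1); print("pitch",np.degrees(np.arctan(k[0])).round(2),"top z",np.median(P[m,2]).round(4),m.sum())
E
```

```text
pitch deg 0.08 top z 0.0766 3222
True [ 0.4699 -0.3259  0.0104] [-0.4  0.5  4. ] 26.775
pitch 0.01 top z 0.036 3692
```

```bash
python3 - <<'E'
from h import *
move_gripper(.055); servo_line([.4699,-.3259,.15],rate=.12); sleep(.3)
c=snap("wrist","w10"); t=snap("top","t10"); snap("scene","s10")
for n,im in (("top",t),):
    for qn in ("amber_bottle","closed_dish","lamp_cap","rod_grip","insert_mid"):
        for s in silhouettes(n,qn)[:2]:
            P,_=pts(im,s["region"]); print(qn,round(s["conf"],2),np.round(s["xy"]),np.median(P,0).round(3))
P,_=pts(c); m=(abs(P[:,0]-.47)<.06)&(abs(P[:,1]+.31)<.06)&(P[:,2]>.03)&(P[:,2]<.045)
print(cv2.minAreaRect((P[m][:,:2]*1000).astype(np.float32)),np.median(P[m,2]),current_clock())
a=cv2.resize(t["image"][110:310,120:500],(760,400),interpolation=cv2.INTER_CUBIC); cv2.imwrite("pics/c10.png",a)
E
```

```text
amber_bottle 0.62 [280. 153.] [0.684 0.17  0.098]
closed_dish 0.95 [371. 151.] [ 0.707 -0.085  0.018]
closed_dish 0.65 [335. 197.] [0.558 0.027 0.044]
lamp_cap 0.47 [429. 155.] [ 0.701 -0.256  0.026]
rod_grip 0.7 [228. 236.] [0.459 0.324 0.04 ]
rod_grip 0.49 [307. 258.] [0.405 0.108 0.017]
insert_mid 0.65 [448. 230.] [ 0.469 -0.305  0.035]
((470.37152099609375, -308.00860595703125), (29.811275482177734, 55.973350524902344), 0.4505234956741333) 0.03599335482126374 29.4333
```

View pics/c10.png

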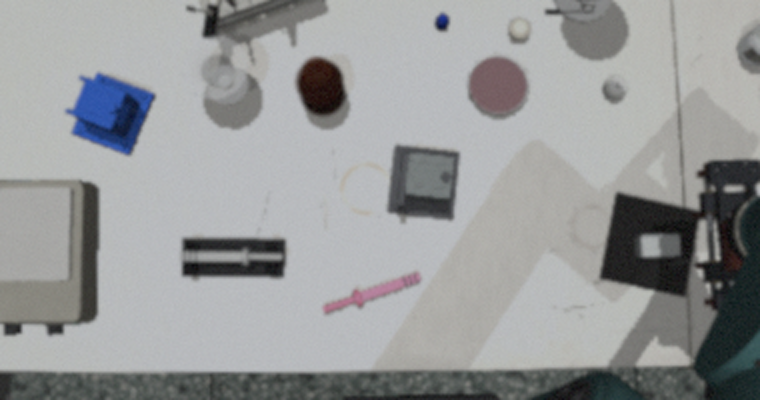

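The adapter lies flat on the pad (660,245), the rod is on its rest (235,257), and the bottle, dish and lamp cap have not moved. Handing in.

```bash
python3 -c "
from bench import *
print(close_job())"
```

```text
the job is handed in; nothing more can be done
None
```

The job is done and handed in at about 29 s: the rod was pressed in until its collar met the plate and laid back on its rest, the adapter was drawn out and set down flat on the rubber pad, and the bottle, dish and lamp cap were left where they were.

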